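# Clamp a wound ring core on the fixture's spindle

### The arm

A 7-joint arm with a two-finger parallel gripper is mounted at the origin on a cart in front of the work surface, level with it; the furniture and walls round the work are solid. World frame = base frame: x ahead of the robot, y to its left, z up, the work surface at z = 0. Lengths are in m, angles in rad, forces in N, time in s.
With the tool pointing down it reaches from about 0.4 to 0.85 m from the base axis. Payload 4.5 kg.
Tool frame: the origin (TCP) lies where the fingers leave the gripper's body, on its centre line; the fingertips stand 64 mm ahead of it and the grasp point (between the pads) lies 45 mm ahead of it; z points along the fingers, y is the direction in which the jaws open and shut (so a half turn about z gives the same grasp; the last joint's range is limited). The gripper opens to 88 mm and grips with 3 to 60 N. Pads are 18 mm wide; open, the fingers measure 123 mm over their backs; the gripper's body (75 mm by 187 mm) begins 45 mm behind the grasp point.
Start: joints at [1.17, 0.689, -0.195, 1.565, 0.157, 0.902, -0.215], TCP at [0.263, -0.567, 0.303] pointing down, gripper open.
Joint ranges: [-3.01, 3.01], [-0.46, 2.08], [-1.47, 1.51], [0.13, 2.56], [-1, 4.14], [0.04, 2.09], [-2.66, 2.66]. Speed limits (rad/s): [2.57, 2.57, 3.14, 3.14, 3.14, 3.14, 3.14].

### API

Orientations are given as a unit quaternion [x, y, z, w].
In Python, from plant import monitor, snapshot, workorder, finder gives the robot as it stands.
- The arm moves only by the tool carry_out, never from a script. Its argument "motion" is one flat list of numbers, 6 for each row, row after row: the shift along the tool's x, y, z in cm, then the turn, a rotation vector about the tool's x, y, z in rad. In form: [x, y, z, rx, ry, rz, x, y, z, rx, ry, rz, ...]. A call has 1 to 8 rows; each row shifts and turns the commanded pose from where the row before left it, along the tool's axes as they then stand; what a row does not reach is not made up. A row lasts 1/8 s, in which the tool goes at most 62.5 mm and 10.7 degrees, less where a joint would pass 70% of its speed; a pose out of reach is approached as far as the arm can. A call with a gripper value outside its range is refused whole. "hand" is the finger opening in cm, from 0 to 8.81, set as the call begins (left out, the last holds). The fingers move at their own pace and stop on an object; "grip_force" is the grip in N (left out, the last holds). Time passes only in rows, so rows that do not move let the fingers close. It gives the time, the measured TCP pose, the force and the opening at its end, in the units of the state.
- monitor.get_state(): the state, without advancing time (a new reading comes with each control period).
- snapshot(name): name is "scene" or "top" or "wrist"; returns a dict with "frame" (400x640x3 uint8, red, green, blue), "range_z" (400x640 float32, m along the optical axis (not along the pixel's ray), 0 where there is no reading), "fx", "fy", "cx", "cy" (pixels), "rvec" (rotation vector, rad) and "tvec" (3), from world to camera coordinates, as OpenCV has them; the wrist camera has in their place "hand_eye" (4x4, takes a point from camera to tool coordinates, whose origin is the TCP and whose axes are the flange's). Camera axes: x right, y down, z forward; pixel columns grow to the right and rows downward; lengths in m; the calibration is good to about 2 mm. A picture is of the moment at which its call begins: read the wrist's pose just before it.
- workorder.finish_job(): hands the job in, once; it reports no verdict.
Trained networks look in a picture, given as the dict that the camera call returned (one of the last four; its "shot" number tells which), for a name from the list of things; names that differ only in an ending like _2 or _b are one class to them, and where a whole thing is asked for, a point or a joint stands for the part that bears it (a point fixed in the world has none). Each returns a list of dicts, best first, with "p" (0 to 1); they miss things now and then, are a little off and sometimes report something else, mostly with a low value. They report only what shows in the picture. A call takes as long as a camera call. They do not tell look-alikes from the thing itself.
- finder.masks_of(picture, thing): "pixels" (400x640 bool, what is visible of it) and "extent" ([left, top, right, bottom] in pixels, round what is visible of it).
The state is a dict: "clock": time; "q": joint angles; "qd": joint speeds; "joint_torque": joint torques, N m; "tool_pos": TCP position; "eef_rot": TCP orientation; "contact_force": force on the tool from outside, world axes, zero at the start; "moment": the same for the moment, N m; "opening": opening from 0.0 (shut) to 1.0 (fully open).
Only numpy, scipy, OpenCV 4.12 (cv2) and the standard library are available. Lean on these libraries where they do the work, as an engineer would, in place of code of your own. Each camera call takes 0.05 s, during which the arm holds its last target. There are 200 camera calls.

### The job

Without lifting the wound ring core off the fixture, push it along the loading deck until it sits centred over the spindle, then press it and the load plate under it fully down over the spindle. Then swing the keeper arm shut across the core and lock it by putting the loose pin down through the arm's eye into the latch post, fully home, and let go. Leave the USB stick and the circuit board where they lie.

Things in the scene. Friction and masses are not known exactly. Their poses are not given: they have to be found in the camera images.
- fixture: Low aluminium fixture, fixed. Lengths in mm. Origin: on the upright spindle's axis, at the underside of the feet; z up, x: the way the core is pushed. Deck: top at z=40, x=-120 to -30, side rails 58.5 apart inside, 8 high (beside the spindle, to x=12, only 2 high), back end open. Two stop pins (6 diameter, top z=44) at x=24, y=+-19 stop the core centred on the spindle.
- spindle_top (a point): Centre of the top of the upright steel spindle, 21 mm in diameter with a tip that tapers to 13 mm over its top 6 mm, 39.5 mm above the fixture's origin; at the start its top is flush with the deck and the load plate round it.
- load_plate (a joint): Travel (m) of the 58x57 mm plate round the spindle: 0 = flush with the deck (start), 0.013 = fully down. About 5 N of friction; it stays where it is left. Fully down, the core's underside is at z=27 mm and its top at z=43 mm of the fixture. Press on the core beside its hole, best on both sides of it at once, not on the spindle.
- keeper (a joint): Angle (rad) of the flat keeper arm: 0 = shut against its stop, along the fixture's -y, eye over the latch hole; grows towards +x (counter-clockwise from above) to 1.6. Pivot: vertical axis at x=0, y=52 mm of the fixture (post 20 mm in diameter). Bar 16 mm wide, from z=45 to 51 mm, 104 mm from pivot to eye. Turns easily, stays where it is left.
- keeper_knob (a point): Centre of the top of the keeper arm's upright push knob: a black peg 12 mm in diameter and 25 mm high on the arm, 70 mm from the pivot; its top is at z=76 mm of the fixture's frame.
- keeper_eye (a point): Centre of the eye at the end of the keeper arm, on the arm's top face: a vertical through hole 12 mm in diameter in a 22 mm square, 6 mm thick end.
- latch_hole (a point): Mouth of the vertical hole in the top of the square latch post (22 mm wide): 11 mm in diameter, 24 mm deep; at x=0, y=-52, z=44.5 mm of the fixture.
- core: Wound ring core (black ring with copper-coloured turns) lying flat on the loading deck: 56 mm outer diameter, 16 mm high, hole about 26 mm wide. Origin: centre of its underside; z is its axis.
- lock_pin: Loose steel lock pin, upright in the parking block, 58 mm long. Origin: centre of its lower tip; z towards the head. Tapered-tip shank 8 mm in diameter up to z=26 mm, collar 18 mm in diameter from 26 to 29, knurled head 14 mm in diameter from 30 to 58. Fully home, its collar rests on the keeper's eye, the tip 25 mm above the fixture's origin.
- pin_block: Grey parking block, 56x46x30 mm, fixed on the mat; origin: centre of its underside. The pin stands in an 11 mm hole in its middle, collar on the block's top.
- usb_stick: Bystander: black USB stick, 19x55x9 mm, lying on the mat; origin: centre of its underside.
- board: Bystander: green circuit board 60x90x12 mm; origin: centre of its underside.
There are look-alikes about, which are no part of the job. There is more than one size of the core; the job needs the larger.

How it is judged:
By the outcome, as a careful person would: the job done as asked, in the order asked, and still so for the second after the job is handed in, with the robot touching nothing.
It also fails if it takes over 72 s, if anything falls off the work surface, if the arm or the gripper's body presses on something with over 40 N, if the wrist force passes 120 N, or if a joint passes its speed limit or range.

## Working session

There is one attempt and no reset: what is moved stays moved. The work goes in short steps, Python scripts to look and compute and a tool call to move; the robot and the scene stay as the last step left them, time stands still between calls to the robot, and variables do not carry over. Pictures are saved under pics/ and viewed, about 8 in all and at most 12, crops included, and the job is handed in when it is done.

Besides the shell and the picture viewer there is one more tool, called by a JSON object that holds its "api" and its "payload", one argument or row to a line. carry_out: Moves the arm, as the interface text tells. Its arguments: {"type":"object","properties":{"motion":{"type":"array"},"hand":{"type":"number"},"grip_force":{"type":"number"}},"required":["motion"]}

```bash
mkdir -p pics; ls
cat > h.py <<'E'
import numpy as np, cv2
from scipy.spatial.transform import Rotation as R
from plant import monitor, snapshot, workorder, finder
def cam(p):
    return R.from_rotvec(np.ravel(p["rvec"])).as_matrix(), np.ravel(p["tvec"])
def cloud(p, st=None):
    z=p["range_z"]; v,u=np.mgrid[0:400,0:640]
    c=np.stack([(u-p["cx"])/p["fx"]*z,(v-p["cy"])/p["fy"]*z,z],-1)
    if "rvec" in p:
        M,t=cam(p); w=(c-t)@M
    else:
        H=np.array(p["hand_eye"]); c=c@H[:3,:3].T+H[:3,3]
        w=c@R.from_quat(st["eef_rot"]).as_matrix().T+np.array(st["tool_pos"])
    w[z==0]=np.nan
    return w
def save(n,im,s=1):
    cv2.imwrite("pics/"+n,cv2.resize(im[...,::-1],None,fx=s,fy=s,interpolation=cv2.INTER_CUBIC))
E
python3 - <<'E'
from h import *
s=monitor.get_state(); print(s)
for n in("scene","top"):
    p=snapshot(n); save(n+".png",p["frame"],1.25); w=cloud(p)
    for t in("core","lock_pin","pin_block","keeper","keeper_knob","load_plate","fixture","usb_stick","board"):
        for d in finder.masks_of(p,t)[:4]:
            q=w[d["pixels"]]; print(n,t,round(d["p"],2),np.array(d["extent"]).astype(int),np.nanmedian(q,0).round(3),"zmax",np.nanpercentile(q[:,2],95).round(3) if len(q) else None)
E
```

```text
pics
{'clock': 0.0, 'q': array([ 1.16980844,  0.68998742, -0.19452223,  1.56635763,  0.15729724,
        0.90249864, -0.21510851]), 'qd': array([ 0.00261553, -0.00059196,  0.00097236,  0.00102931, -0.00113595,
       -0.00070351, -0.00015052]), 'joint_torque': array([-5.43439328e-04, -5.27567983e+01, -1.26679972e+00, -1.53428704e+01,
       -5.26358304e-02,  6.56971257e-03,  1.83511388e-04]), 'tool_pos': array([ 0.26300706, -0.56639003,  0.30190437]), 'eef_rot': array([ 9.76453563e-01,  2.15725693e-01, -2.62509018e-04, -8.91606278e-04]), 'contact_force': array([-0.40297688, -0.91968423, -0.20681297]), 'moment': array([ 0.02337331,  0.02273011, -0.01577813]), 'opening': 0.9975051051913285}
scene core 0.58 [270 188 290 211] [ 0.497 -0.217  0.059] zmax 0.062
scene pin_block 0.88 [207 247 229 279] [ 0.502 -0.433  0.039] zmax 0.042
scene keeper 0.61 [311 197 322 213] [ 0.573 -0.17   0.057] zmax 0.062
scene keeper_knob 0.46 [309 193 325 212] [ 0.573 -0.17   0.056] zmax 0.062
scene load_plate 0.97 [284 204 315 226] [ 0.558 -0.212  0.045] zmax 0.047
scene fixture 0.69 [255 181 321 242] [ 0.5
[... 222 characters left out ...]
.074
top pin_block 0.69 [414 239 445 271] [ 0.485 -0.42   0.04 ] zmax 0.043
top keeper 0.6 [311 174 336 227] [ 0.606 -0.181  0.057] zmax 0.079
top keeper_knob 0.69 [312 175 339 227] [ 0.608 -0.181  0.057] zmax 0.077
top load_plate 0.64 [326 214 351 238] [ 0.555 -0.214  0.046] zmax 0.049
top fixture 0.89 [311 175 367 277] [ 0.543 -0.208  0.046] zmax 0.058
top fixture 0.48 [428 253 433 257] [ 0.488 -0.42   0.071] zmax 0.074
top usb_stick 0.51 [404 199 423 211] [ 0.612 -0.386  0.019] zmax 0.023
top usb_stick 0.34 [325 212 351 237] [ 0.552 -0.212  0.046] zmax 0.049
top board 0.8 [427 184 466 223] [ 0.624 -0.479  0.013] zmax 0.018
top board 0.19 [312 177 367 278] [ 0.544 -0.208  0.045] zmax 0.058
```

View pics/top.png

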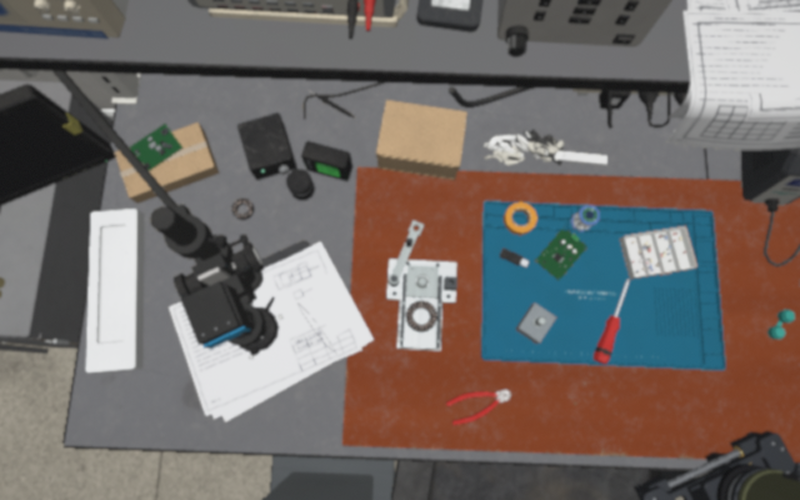

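View pics/scene.png

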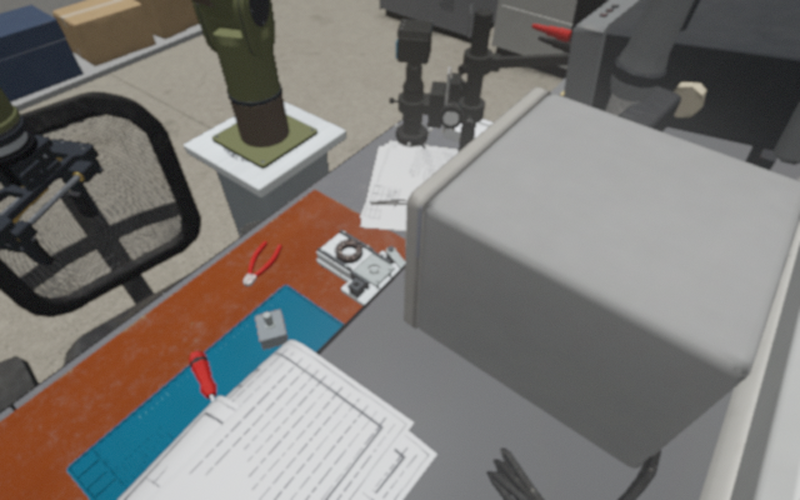

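Candidates for the core: ring on the fixture deck (top px ~337,253), small ring on the desk (~194,167), orange ring on the mat (~417,173). By the description, it is the ring on the fixture. The pin is in the grey block (~431,257). The keeper is open towards +x, and the fixture's x axis is roughly world +x. Next I move over the fixture for close views.

{"api": "carry_out", "payload": {
  "motion": [4.7,-2.5,-0.5,0,0,0,4.7,-2.5,-0.5,0,0,0,4.7,-2.5,-0.5,0,0,0,4.7,-2.5,-0.5,0,0,0,4.7,-2.5,-0.5,0,0,0,4.7,-2.5,-0.5,0,0,0,4.7,-2.5,-0.5,0,0,0,0,0,0,0,0,0],
  "hand": 3.0
}}

```text
clock: 2.0
tool_pos: [0.4915, -0.2644, 0.3384]
eef_rot: [0.975, 0.22, 0.002, -0.001]
contact_force: [-0.5, -0.2, 0.7]
opening: 0.338
```

Run:
```python
from h import *
s=monitor.get_state(); print(s["clock"],s["tool_pos"],s["eef_rot"])
p=snapshot("wrist"); print(p["hand_eye"],p["fx"]); save("w1.png",p["frame"],1.25); w=cloud(p,s); np.savez("w1.npz",w=w,f=p["frame"])
for t in("core","keeper","keeper_knob","load_plate","fixture","pin_block"):
    for d in finder.masks_of(p,t)[:3]:
        q=w[d["pixels"]]; print(t,round(d["p"],2),np.array(d["extent"]).astype(int),np.nanmedian(q,0).round(4),"zmax",np.nanpercentile(q[:,2],95).round(4))
```

```text
2.0 [ 0.49151535 -0.26440136  0.33835637] [ 9.75414789e-01  2.20366648e-01  1.98263178e-03 -7.74671253e-04]
[[-9.93237785e-04 -9.46332207e-01 -3.23194009e-01  8.50233009e-02]
 [ 9.99999251e-01 -7.08842760e-04 -9.97655585e-04 -1.23692098e-04]
 [ 7.15019878e-04 -3.23194758e-01  9.46332202e-01 -8.15216762e-02]
 [ 0.00000000e+00  0.00000000e+00  0.00000000e+00  1.00000000e+00]] 314.65886556793447
core 0.8 [258 125 306 180] [ 0.4939 -0.2123  0.0594] zmax 0.0607
keeper 0.97 [250   2 345  83] [ 0.6061 -0.1805  0.0556] zmax 0.0787
keeper_knob 0.91 [252   0 345  85] [ 0.6069 -0.181   0.0556] zmax 0.079
load_plate 0.59 [272  69 337 136] [ 0.5569 -0.2137  0.0445] zmax 0.0458
load_plate 0.34 [477 104 557 177] [ 0.6274 -0.4788  0.0115] zmax 0.0184
fixture 0.77 [238   0 366 204] [ 0.5537 -0.207   0.0446] zmax 0.0563
pin_block 0.71 [403 191 457 244] [ 0.4949 -0.416   0.0392] zmax 0.0407
```

View pics/w1.png

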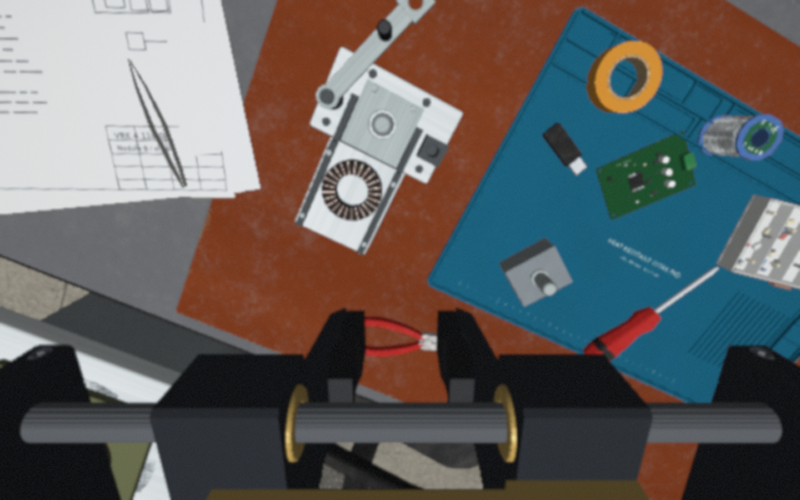

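```bash
cat >> h.py <<'E'
def goto(pos,yaw,rows=None,tilt=True):
    """rows for the move: turn about z first (in n rows), then shift; prints one-row equivalents"""
    s=monitor.get_state(); Rc=R.from_quat(s["eef_rot"])
    Rt=R.from_euler("z",yaw)*R.from_euler("x",np.pi)
    rv=(Rc.inv()*Rt).as_rotvec()
    dt=Rt.inv().apply(np.array(pos)-s["tool_pos"])*100
    dc=Rc.inv().apply(np.array(pos)-s["tool_pos"])*100
    print("turn",rv.round(4),"shift_in_new_axes_cm",dt.round(2),"shift_in_cur_axes",dc.round(2))
E
python3 - <<'E'
from h import *
d=np.load("w1.npz"); w=d["w"]
print("mat z",np.nanmedian(w[300//1-60:250,150:200,2]))
# top-surface points of fixture deck/base box region
m=(abs(w[...,0]-.53)<.1)&(abs(w[...,1]+.21)<.09)
for lo,hi in((.0425,.0465),(.046,.0505),(.053,.064)):
    k=m&(w[...,2]>lo)&(w[...,2]<hi); q=w[k][:,:2]
    print(lo,hi,len(q),cv2.minAreaRect((q*1000).astype(np.float32)))
# histogram of z
print(np.histogram(w[m][:,2],bins=np.arange(0,.085,.003)))
goto([.44,-.213,.22],0)
E
```

```text
mat z 0.004737717652475326
0.0425 0.0465 4966 ((511.0362854003906, -219.0938262939453), (101.9228515625, 149.4619140625), 89.09740447998047)
0.046 0.0505 927 ((523.0244140625, -213.58267211914062), (103.66783905029297, 178.91232299804688), 70.95083618164062)
0.053 0.064 2850 ((531.3018798828125, -201.07606506347656), (196.7726593017578, 85.79913330078125), 11.593633651733398)
(array([  328, 10126,   413,     0,     0,     0,   155,  2520,   242,
          64,    39,    29,    65,   139,  3465,  1869,   399,   843,
        1110,  1074,   418,     7,     6,     8,     5,    20,   105,
          15]), array([0.   , 0.003, 0.006, 0.009, 0.012, 0.015, 0.018, 0.021, 0.024,
       0.027, 0.03 , 0.033, 0.036, 0.039, 0.042, 0.045, 0.048, 0.051,
       0.054, 0.057, 0.06 , 0.063, 0.066, 0.069, 0.072, 0.075, 0.078,
       0.081, 0.084]))
turn [4.00e-04 7.00e-04 4.32e-01] shift_in_new_axes_cm [-4.7  -5.8  11.76] shift_in_cur_axes [-1.83 -7.24 11.76]
```

{"api": "carry_out", "payload": {
  "motion": [0,0,3.9,0,0,0.144,0,0,3.9,0,0,0.144,0,0,3.9,0,0,0.144,-2.4,-2.9,0,0,0,0,-2.4,-2.9,0,0,0,0,0,0,0,0,0,0,0,0,0,0,0,0]
}}

```text
clock: 3.22
tool_pos: [0.4405, -0.2129, 0.221]
eef_rot: [1.0, 0.001, 0.001, 0.001]
contact_force: [0.7, 0.1, 0.4]
opening: 0.345
```

```bash
cat > look.py <<'E'
from h import *
import sys
n=sys.argv[1]; s=monitor.get_state(); print(s["clock"],s["tool_pos"].round(4),s["eef_rot"].round(4))
p=snapshot("wrist"); save(n+".png",p["frame"],1.25); w=cloud(p,s); np.savez(n+".npz",w=w,f=p["frame"])
for t in sys.argv[2:]:
    for d in finder.masks_of(p,t)[:2]:
        q=w[d["pixels"]]; q=q[~np.isnan(q[:,0])]; zt=np.percentile(q[:,2],90)
        r=cv2.minAreaRect((q[abs(q[:,2]-zt)<.003][:,:2]*1000).astype(np.float32))
        print(t,round(d["p"],2),np.array(d["extent"]).astype(int),np.median(q,0).round(4),"ztop",zt.round(4),"rect",[np.round(x,1) for x in r])
E
python3 look.py w2 core load_plate keeper keeper_knob fixture pin_block lock_pin
```

```text
3.225 [ 0.4405 -0.2129  0.221 ] [1.e+00 8.e-04 9.e-04 6.e-04]
core 0.6 [285 100 356 178] [ 0.493  -0.2129  0.0594] ztop 0.0604 rect [array([ 492.3, -213. ]), array([54.8, 54. ]), np.float64(14.9)]
load_plate 0.89 [284   4 365  91] [ 0.5582 -0.2142  0.0445] ztop 0.0454 rect [array([ 556.9, -214.2]), array([56.7, 57.9]), np.float64(88.0)]
keeper 0.9 [236   3 280  61] [ 0.5677 -0.167   0.0556] ztop 0.0603 rect [array([ 563.9, -165.7]), array([12.6, 26.9]), np.float64(59.9)]
keeper_knob 0.66 [238   0 274  62] [ 0.568  -0.1669  0.0556] ztop 0.0603 rect [array([ 563.9, -165.7]), array([12.6, 26.9]), np.float64(59.9)]
fixture 0.75 [236   0 409 207] [ 0.5451 -0.2136  0.0445] ztop 0.0528 rect [array([ 507.5, -203.6]), array([122.7, 145.2]), np.float64(77.3)]
pin_block 0.7 [513  93 618 182] [ 0.4955 -0.4152  0.0389] ztop 0.0402 rect [array([ 489.4, -424. ]), array([47.7, 56.6]), np.float64(56.6)]
pin_block 0.21 [233   0 411 205] [ 0.5458 -0.2137  0.0445] ztop 0.0527 rect [array([ 507.5, -203.9]), array([122. , 145.2]), np.float64(77.3)]
lock_pin 0.88 [566 131 618 160] [ 0.4905 -0.4193  0.0611] ztop 0.0715 rect [array([ 489.7, -423.5]), array([13. , 14.8]), np.float64(32.0)]
```

View pics/w2.png

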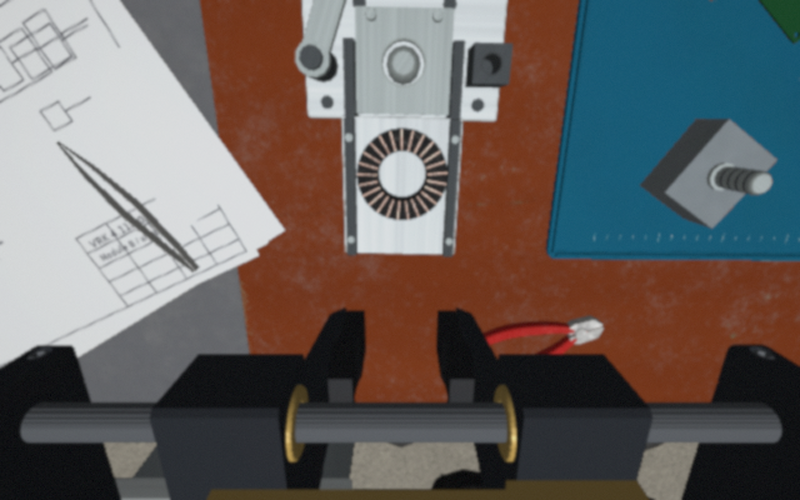

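Run:
```python
from h import *
d=np.load("w2.npz"); w=d["w"]
for n,(u,v) in dict(spindle=(322,50),pivot=(249,45),latchpost=(389,51),deckend=(320,200)).items():
    print(n,np.nanmedian(w[v-2:v+3,u-2:u+3].reshape(-1,3),0).round(4))
z=w[...,2]
for sy,(a,b) in dict(L=(-.185,-.170),R=(-.26,-.24)).items():
    k=(z>.050)&(z<.055)&(w[...,1]>-.257)&(w[...,1]<-.17)&((w[...,1]>-.2) if sy=="L" else (w[...,1]<-.23))&(w[...,0]>.44)&(w[...,0]<.51)
    q=w[k]; print(sy,len(q),np.polyfit(q[:,0]-.5,q[:,1],1).round(4),q[:,0].min(),q[:,0].max())
k=(z>.046)&(z<.0505)&(w[...,0]>.535)&(w[...,0]<.60)&(w[...,1]<-.25)&(w[...,1]>-.29)
print("latch top",cv2.minAreaRect((w[k][:,:2]*1000).astype(np.float32)),np.median(w[k],0))
k=(z>.0435)&(z<.0465)&(abs(w[...,1]+.214)<.02)
print("deck x",np.percentile(w[k][:,0],[0.5,99.5]),"z",np.median(z[k]))
```

```text
spindle [ 0.5568 -0.2136  0.0441]
pivot [ 0.5579 -0.1628  0.0607]
latchpost [ 0.5585 -0.2675  0.0246]
deckend [ 0.4391 -0.2121  0.0447]
L 703 [-0.0238 -0.1807] 0.4400540094550354 0.50980275085024
R 707 [-0.0191 -0.2451] 0.4400414815085814 0.5098235460262784
latch top ((555.9189453125, -265.8307800292969), (22.254148483276367, 22.124555587768555), 89.04924774169922) [ 0.55622532 -0.26608101  0.04889225]
deck x [0.43729946 0.58546083] z 0.04457310633287248
```

{"api": "carry_out", "payload": {
  "motion": [0,-0.14,0,0,0,0.023,0,0,4,0,0,0,0,0,4,0,0,0,0,0,2.85,0,0,0,0,0,0,0,0,0],
  "hand": 1.6
}}

```text
clock: 4.25
tool_pos: [0.4401, -0.21, 0.1111]
eef_rot: [1.0, -0.01, -0.0, -0.0]
contact_force: [-0.9, 0.0, 0.6]
opening: 0.184
```

```bash
cat >> h.py <<'E'
F=np.array([.5568,-.2139,.0045]); YAW=-.021
def fx(pos): # world -> fixture mm
    return (R.from_euler("z",-YAW).apply(np.array(pos)-F)*1000).round(1)
def wd(mm): return F+R.from_euler("z",YAW).apply(np.array(mm)/1000)
def st():
    s=monitor.get_state(); e=(R.from_euler("x",np.pi)*R.from_quat(s["eef_rot"]).inv()).inv().as_rotvec()
    print(s["clock"],"TCP fix mm",fx(s["tool_pos"]),"tip z",fx(s["tool_pos"])[2]-64,"rot",(R.from_quat(s["eef_rot"])*R.from_euler("x",-np.pi)).as_rotvec().round(4),"F",s["contact_force"].round(1),s["opening"]*88)
E
python3 -c "
from h import *
st(); goto(wd([-36,0,108]),YAW)"
```

```text
4.25 TCP fix mm [-116.8    1.4  106.6] tip z 42.599999999999994 rot [ 0.0003  0.0005 -0.0204] F [-0.9  0.   0.6] 16.205949435219832
turn [-0.0003  0.0005  0.0006] shift_in_new_axes_cm [ 8.08  0.14 -0.14] shift_in_cur_axes [ 8.08  0.15 -0.14]
```

{"api": "carry_out", "payload": {
  "motion": [1.0,0.14,-0.14,0,0,0,1.0,0,0,0,0,0,1.0,0,0,0,0,0,1.0,0,0,0,0,0,1.0,0,0,0,0,0,1.0,0,0,0,0,0,1.0,0,0,0,0,0,0.7,0,0,0,0,0]
}}

```text
clock: 5.25
tool_pos: [0.5176, -0.2132, 0.1136]
eef_rot: [1.0, -0.01, 0.0, 0.0]
contact_force: [-0.8, -0.3, 1.0]
opening: 0.183
```

```bash
python3 -c "
from h import *
st()"; python3 look.py w3 core load_plate
```

```text
5.25 TCP fix mm [-3.930e+01 -1.000e-01  1.091e+02] tip z 45.099999999999994 rot [-0.0001 -0.0004 -0.02  ] F [-0.8 -0.3  1. ] 16.136285076090733
5.25 [ 0.5176 -0.2132  0.1136] [ 1.e+00 -1.e-02  2.e-04  0.e+00]
core 0.75 [264 140 382 264] [ 0.5551 -0.2146  0.0594] ztop 0.0602 rect [array([ 554. , -214.4]), array([54.5, 54.5]), np.float64(4.9)]
load_plate 0.69 [258 129 382 241] [ 0.5764 -0.2129  0.0444] ztop 0.0453 rect [array([ 557.1, -213.9]), array([57.3, 58. ]), np.float64(89.0)]
```

{"api": "carry_out", "payload": {
  "motion": [0.15,0,0,0,0,0,0.15,0,0,0,0,0,0.1,0,0,0,0,0,0,0,0,0,0,0]
}}

```text
clock: 5.9
tool_pos: [0.5207, -0.2133, 0.1136]
eef_rot: [1.0, -0.01, -0.0, 0.0]
contact_force: [0.1, 1.1, -0.6]
opening: 0.178
```

```bash
python3 -c "
from h import *
st()"; python3 look.py w4 core load_plate
```

```text
5.9 TCP fix mm [-36.1  -0.2 109.1] tip z 45.099999999999994 rot [-0.      0.0001 -0.0202] F [ 0.1  1.1 -0.6] 15.691903184831364
5.9 [ 0.5207 -0.2133  0.1136] [ 0.9999 -0.0101 -0.      0.    ]
core 0.76 [262 141 383 261] [ 0.5582 -0.2147  0.0594] ztop 0.0602 rect [array([ 556.8, -214.7]), array([55. , 55.3]), np.float64(83.8)]
load_plate 0.85 [262 136 381 247] [ 0.5749 -0.212   0.0444] ztop 0.0453 rect [array([ 556.8, -213.8]), array([57.3, 58.7]), np.float64(88.8)]
```

{"api": "carry_out", "payload": {
  "motion": [0.1,0,0,0,0,0,0,0,0,0,0,0]
}}

```text
clock: 6.3
tool_pos: [0.5217, -0.2133, 0.1136]
eef_rot: [1.0, -0.01, -0.0, 0.0]
contact_force: [-0.4, -0.5, 0.3]
opening: 0.182
```

```bash
python3 -c "
from h import *
st()"
```

```text
6.3 TCP fix mm [-35.1  -0.2 109.1] tip z 45.099999999999994 rot [-0.      0.0001 -0.0201] F [-0.4 -0.5  0.3] 16.057512663831524
```

{"api": "carry_out", "payload": {
  "motion": [0.07,0,0,0,0,0,0,0,0,0,0,0]
}}

```text
clock: 6.55
tool_pos: [0.522, -0.2133, 0.1136]
eef_rot: [1.0, -0.01, -0.0, -0.0]
contact_force: [-2.1, -0.4, 0.8]
opening: 0.183
```

```bash
python3 -c "
from h import *
st()";  python3 look.py w5 core load_plate
```

```text
6.55 TCP fix mm [-3.480e+01 -1.000e-01  1.091e+02] tip z 45.099999999999994 rot [ 0.0002  0.001  -0.0203] F [-2.1 -0.4  0.8] 16.068388333685842
6.55 [ 0.522  -0.2133  0.1136] [ 9.999e-01 -1.010e-02 -5.000e-04 -1.000e-04]
core 0.76 [261 139 383 264] [ 0.5593 -0.2148  0.0594] ztop 0.0602 rect [array([ 557.9, -214.5]), array([55.4, 55. ]), np.float64(11.6)]
load_plate 0.87 [259 139 383 252] [ 0.5741 -0.2135  0.0444] ztop 0.0453 rect [array([ 556.5, -213.5]), array([57.9, 59.4]), np.float64(88.8)]
```

View pics/w5.png

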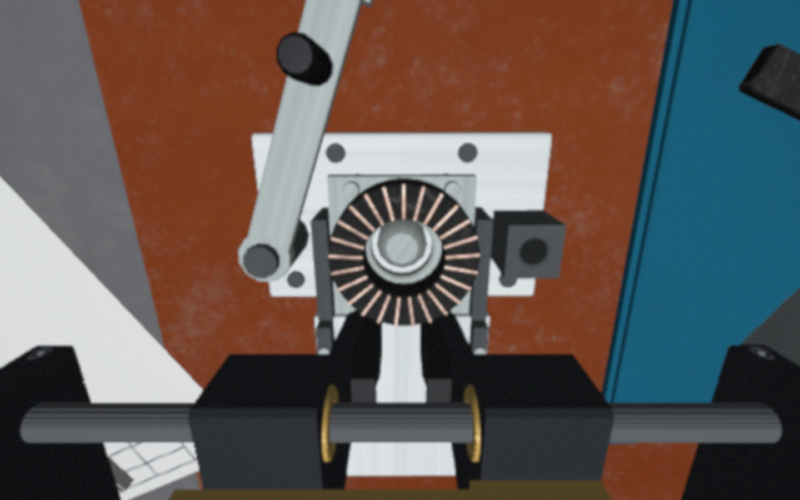

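{"api": "carry_out", "payload": {
  "motion": [-0.6,0,0,0,0,0,0,0,-2.5,0,0,0,2.1,0,0,0,0,0,2.0,0,0,0,0,0,0,0,0,0,0,0]
}}

```text
clock: 7.32
tool_pos: [0.5591, -0.2138, 0.1389]
eef_rot: [1.0, -0.01, 0.002, 0.0]
contact_force: [-0.8, 0.5, 0.9]
opening: 0.182
```

{"api": "carry_out", "payload": {
  "motion": [0,0,0,0,0,0,0,0,0.8,0,0,0,0,0,0,0,0,0],
  "hand": 2.6,
  "grip_force": 40
}}

```text
clock: 7.7
tool_pos: [0.5564, -0.214, 0.1298]
eef_rot: [1.0, -0.01, -0.001, -0.0]
contact_force: [-0.5, -0.3, 0.6]
opening: 0.294
```

```bash
python3 -c "
from h import *
st();goto(wd([0.5,0,43+64]),YAW)"; python3 look.py w6 core
```

```text
7.7 TCP fix mm [-4.000e-01 -1.000e-01  1.253e+02] tip z 61.3 rot [ 0.0005  0.0021 -0.0205] F [-0.5 -0.3  0.6] 25.876812772103275
turn [-0.0004  0.0021  0.0005] shift_in_new_axes_cm [ 0.09 -0.01  1.83] shift_in_cur_axes [ 0.1  -0.01  1.83]
7.7 [ 0.5564 -0.214   0.1298] [ 9.999e-01 -1.030e-02 -1.000e-03 -2.000e-04]
core 0.86 [275 199 374 300] [ 0.5707 -0.2138  0.0592] ztop 0.0601 rect [array([ 559.3, -217. ]), array([55.3, 49.5]), np.float64(20.5)]
```

Press down in steps.

{"api": "carry_out", "payload": {
  "motion": [0.1,0,0.3,0,0,0,0,0,0.3,0,0,0,0,0,0.3,0,0,0,0,0,0.3,0,0,0,0,0,0.3,0,0,0,0,0,0.2,0,0,0,0,0,0,0,0,0]
}}

```text
clock: 8.68
tool_pos: [0.5585, -0.214, 0.1135]
eef_rot: [1.0, -0.01, 0.0, -0.0]
contact_force: [-0.6, 0.9, 1.9]
opening: 0.298
```

```bash
python3 -c "
from h import *
st()"
```

```text
8.675 TCP fix mm [ 1.70e+00 -1.00e-01  1.09e+02] tip z 45.0 rot [ 0.     -0.0001 -0.0201] F [-0.6  0.9  1.9] 26.217611194124288
```

{"api": "carry_out", "payload": {
  "motion": [0,0,0.1,0,0,0,0,0,0.1,0,0,0,0,0,0.1,0,0,0,0,0,0,0,0,0]
}}

```text
clock: 9.18
tool_pos: [0.5585, -0.214, 0.1113]
eef_rot: [1.0, -0.01, 0.0, 0.0]
contact_force: [-1.7, 1.7, 9.8]
opening: 0.296
```

```bash
python3 -c "
from h import *
st()"
```

```text
9.175 TCP fix mm [ 1.700e+00 -1.000e-01  1.068e+02] tip z 42.8 rot [-0.     -0.0003 -0.0202] F [-1.7  1.7  9.8] 26.007046690638965
```

{"api": "carry_out", "payload": {
  "motion": [0,0,0.1,0,0,0,0,0,0,0,0,0]
}}

```text
clock: 9.43
tool_pos: [0.5586, -0.214, 0.1112]
eef_rot: [1.0, -0.01, 0.0, 0.0]
contact_force: [-2.8, 1.5, 17.0]
opening: 0.295
```

```bash
python3 -c "
from h import *
st()"
```

```text
9.425 TCP fix mm [ 1.800e+00 -1.000e-01  1.067e+02] tip z 42.7 rot [-0.0001 -0.0006 -0.0203] F [-2.8  1.5 17. ] 25.963225701513252
```

{"api": "carry_out", "payload": {
  "motion": [0,0,-3,0,0,0,-1.5,0,-4,0,0,0,-2,0,-1,0,0,0,0,0,0,0,0,0,0,0,0,0,0,0]
}}

```text
clock: 10.05
tool_pos: [0.5241, -0.2133, 0.1889]
eef_rot: [1.0, -0.01, 0.0, -0.0]
contact_force: [-0.5, -0.0, 0.6]
opening: 0.295
```

```bash
python3 -c "
from h import *
st()"; python3 look.py w7 core keeper keeper_knob load_plate
python3 - <<'E'
from h import *
w=np.load("w7.npz")["w"]; z=w[...,2]
k=(z>.074)&(z<.086)&(w[...,0]>.55)&(w[...,0]<.72)&(abs(w[...,1]+.19)<.06); q=w[k]
print(len(q),np.median(q,0),fx(np.median(q,0)),cv2.minEnclosingCircle((q[:,:2]*1000).astype(np.float32)))
k=(z>.042)&(z<.051)&(np.hypot(w[...,0]-.557,w[...,1]+.214)<.03);q=w[k]
print("core top",len(q),np.median(q,0),fx(np.median(q,0)),cv2.minEnclosingCircle((q[abs(q[:,2]-.0475)<.002][:,:2]*1000).astype(np.float32)))
E
```

```text
10.05 TCP fix mm [-3.280e+01 -1.000e-01  1.844e+02] tip z 120.4 rot [ 0.0002 -0.0001 -0.02  ] F [-0.5 -0.   0.6] 25.98897854622255
10.05 [ 0.5241 -0.2133  0.1889] [ 1.e+00 -1.e-02  1.e-04 -1.e-04]
core 0.9 [284 125 358 207] [ 0.5585 -0.2143  0.0464] ztop 0.0473 rect [array([ 557.7, -214.2]), array([55.1, 55.2]), np.float64(87.2)]
keeper 0.86 [233   0 318 185] [ 0.614  -0.1844  0.0556] ztop 0.0608 rect [array([ 607.4, -181.7]), array([ 13.5, 118.5]), np.float64(67.6)]
keeper_knob 0.56 [234   0 319 187] [ 0.6142 -0.1845  0.0556] ztop 0.0608 rect [array([ 604.9, -187.1]), array([ 12.6, 118.6]), np.float64(61.7)]
load_plate 0.73 [281 125 359 200] [ 0.5698 -0.2114  0.0315] ztop 0.0324 rect [array([ 557.2, -213.8]), array([57.1, 57.6]), np.float64(88.8)]
378 [ 0.6228885  -0.18761999  0.07998486] [65.5 27.7 75.5] ((623.084716796875, -187.08741760253906), 5.961904048919678)
core top 3688 [ 0.55872683 -0.21430825  0.04635456] [ 1.9 -0.4 41.9] ((557.0744018554688, -213.97789001464844), 29.947763442993164)
```

View pics/w7.png

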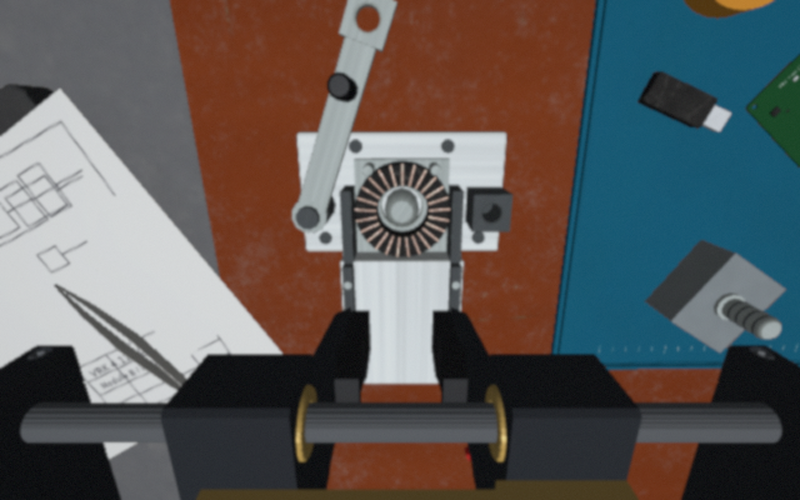

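```bash
python3 -c "
from h import *
s=monitor.get_state(); print(s['q'].round(3)); goto(wd([65.5,27.7,119]),YAW-.356); goto(wd([65.5,27.7,119]),YAW)"
```

```text
[ 0.312  0.772 -0.012  1.851  0.016  0.519 -1.301]
turn [-1.000e-04  5.000e-04  3.572e-01] shift_in_new_axes_cm [ 8.27 -6.03  6.54] shift_in_cur_axes [ 9.86 -2.76  6.54]
turn [-0.0002  0.0005  0.0012] shift_in_new_axes_cm [ 9.85 -2.77  6.54] shift_in_cur_axes [ 9.86 -2.76  6.54]
```

{"api": "carry_out", "payload": {
  "motion": [4.93,-1.38,0,0,0,0,4.93,-1.38,0,0,0,0,0,0,0,0,0,-0.18,0,0,0,0,0,-0.18,0,0,0,0,0,-0.18,0,0,0,0,0,-0.18,0,0,0,0,0,-0.18,0,0,0,0,0,-0.18],
  "hand": 3.0
}}

```text
clock: 11.3
tool_pos: [0.6226, -0.1878, 0.1891]
eef_rot: [0.861, 0.508, -0.0, -0.0]
contact_force: [-0.8, -0.9, -0.5]
opening: 0.342
```

{"api": "carry_out", "payload": {
  "motion": [0,0,0,0,0,-0.18,0,0,0,0,0,-0.18,0,0,0,0,0,-0.18,0,0,0,0,0,-0.18,0,0,0,0,0,-0.18,0,0,0,0,0,-0.18,0,0,0,0,0,-0.18,0,0,0,0,0,-0.18]
}}

```text
clock: 12.3
tool_pos: [0.6226, -0.188, 0.1891]
eef_rot: [0.313, 0.95, -0.0, -0.0]
contact_force: [1.0, 1.0, -0.3]
opening: 0.341
```

```bash
python3 -c "
from h import *
s=monitor.get_state(); print(s['q'].round(3)); st(); goto(wd([65.5,27.7,119]),YAW-.356+np.pi)"
```

```text
[ 0.566  0.938 -0.675  1.562  0.701  0.897  0.574]
12.3 TCP fix mm [ 65.2  27.3 184.6] tip z 120.6 rot [7.0000e-04 3.0000e-04 2.5054e+00] F [ 1.   1.  -0.3] 30.010454704562918
turn [-0.0003 -0.0005 -0.2592] shift_in_new_axes_cm [-0.01  0.05  6.56] shift_in_cur_axes [-0.    0.05  6.56]
```

{"api": "carry_out", "payload": {
  "motion": [0,0.05,0,0,0,-0.13,0,0,0,0,0,-0.13,0,0,3.5,0,0,0,0,0,3.0,0,0,0,0,0,0,0,0,0]
}}

```text
clock: 12.92
tool_pos: [0.6213, -0.1875, 0.122]
eef_rot: [0.19, 0.982, -0.0, -0.003]
contact_force: [-0.3, -0.3, 0.5]
opening: 0.336
```

{"api": "carry_out", "payload": {
  "motion": [0,0,0,0,0,0,0,0,0,0,0,0,0,0,0,0,0,0,0,0,0,0,0,0],
  "hand": 1.0,
  "grip_force": 10
}}

```text
clock: 13.42
tool_pos: [0.6238, -0.1874, 0.126]
eef_rot: [0.19, 0.982, 0.0, 0.001]
contact_force: [-0.2, -1.3, 5.5]
opening: 0.127
```

```bash
python3 -c "
from h import *
s=monitor.get_state(); print(s['q'].round(3)); st(); goto(wd([65.5,27.7,119]),YAW-.356+np.pi)"
```

```text
[ 0.569  1.034 -0.683  1.584  0.827  0.83   0.733]
13.425 TCP fix mm [ 66.5  27.9 121.5] tip z 57.5 rot [-3.8000e-03 -1.0000e-04  2.7597e+00] F [-0.2 -1.3  5.5] 11.137195154699079
turn [ 0.0006  0.0026 -0.0049] shift_in_new_axes_cm [ 0.08 -0.05  0.25] shift_in_cur_axes [ 0.08 -0.05  0.25]
```

```bash
python3 look.py w8 keeper_knob; python3 -c "
from h import *
p=snapshot('top'); save('t2.png',p['frame'][140:300,260:420],4); st()"
```

```text
13.425 [ 0.6238 -0.1874  0.126 ] [0.1898 0.9818 0.     0.0013]
keeper_knob 0.82 [296  98 339 320] [ 0.5913 -0.1748  0.0557] ztop 0.0695 rect [array([ 620. , -184.7]), array([11.5,  5.1]), np.float64(59.8)]
13.575 TCP fix mm [ 66.4  27.9 121.4] tip z 57.400000000000006 rot [-0.0035  0.      2.7597] F [-0.7 -0.6  7.1] 11.50647074095525
```

View pics/w8.png

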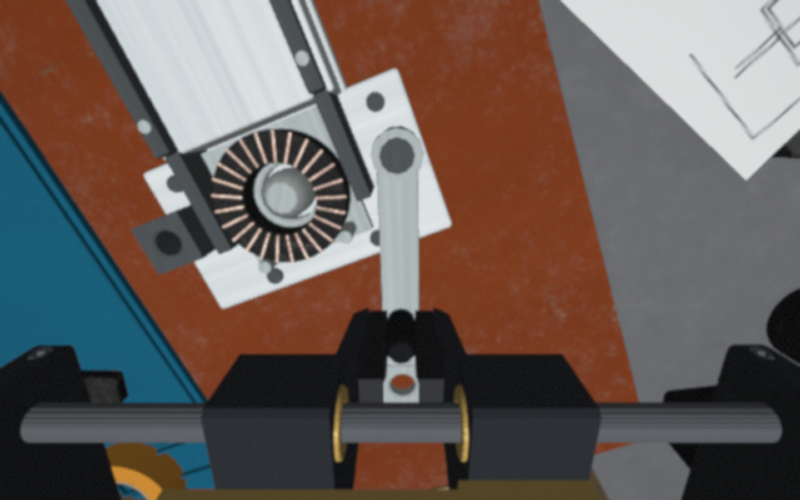

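{"api": "carry_out", "payload": {
  "motion": [0.1,-1.21,-0.2,0,0,0.174,0.1,-1.21,0,0,0,0.174,0.1,-1.21,0,0,0,0.174,0.1,-1.21,0,0,0,0.174,0.1,-1.21,0,0,0,0.174,0.1,-1.21,0,0,0,0.174,0.1,-1.21,0,0,0,0.174,0,0,0,0,0,0]
}}

```text
clock: 14.58
tool_pos: [0.5561, -0.233, 0.1264]
eef_rot: [0.718, 0.696, -0.001, 0.001]
contact_force: [2.0, -3.8, -4.5]
opening: 0.129
```

```bash
python3 -c "
from h import *
s=monitor.get_state(); print(s['q'].round(3)); st(); goto(wd([0,-18,121.5]),YAW+np.pi/2)"; python3 look.py w9 keeper
```

```text
[ 0.527  0.925 -0.371  1.75   0.566  0.574 -0.223]
14.575 TCP fix mm [ -0.3 -19.1 121.9] tip z 57.900000000000006 rot [-2.1000e-03  1.4000e-03  1.5404e+00] F [ 2.  -3.8 -4.5] 11.338952575533146
turn [ 0.0005  0.0022 -0.0094] shift_in_new_axes_cm [0.11 0.03 0.04] shift_in_cur_axes [0.11 0.03 0.04]
14.575 [ 0.5561 -0.233   0.1264] [ 7.178e-01  6.963e-01 -6.000e-04  1.000e-03]
keeper 0.86 [296 103 339 323] [ 0.5573 -0.1978  0.0557] ztop 0.0691 rect [array([ 556.8, -227.7]), array([ 5.4, 12.1]), np.float64(80.3)]
```

{"api": "carry_out", "payload": {
  "motion": [0,-0.15,0,0,0,0,0,0,0,0,0,0]
}}

```text
clock: 14.92
tool_pos: [0.5559, -0.233, 0.1264]
eef_rot: [0.717, 0.697, 0.0, 0.002]
contact_force: [4.1, -5.2, -7.9]
opening: 0.127
```

{"api": "carry_out", "payload": {
  "motion": [0,0,0,0,0,0,0,0,0,0,0,0,0,0,-4,0,0,0,0,0,-4,0,0,0,3,0,0,0,0,0,0,0,0,0,0,0],
  "hand": 3.0
}}

```text
clock: 15.68
tool_pos: [0.5559, -0.198, 0.2075]
eef_rot: [0.715, 0.699, 0.001, -0.001]
contact_force: [-0.3, 0.4, -0.1]
opening: 0.343
```

```bash
python3 -c "
from h import *
st()"; python3 look.py w10 keeper keeper_eye pin_block lock_pin
```

```text
15.675 TCP fix mm [ -1.2  15.9 203. ] tip z 139.0 rot [ 1.4000e-03 -2.3000e-03  1.5473e+00] F [-0.3  0.4 -0.1] 30.224060726992036
15.675 [ 0.5559 -0.198   0.2075] [ 7.154e-01  6.988e-01  1.000e-03 -6.000e-04]
keeper 0.97 [309 150 336 293] [ 0.5569 -0.2093  0.0556] ztop 0.0627 rect [array([ 557.1, -193.6]), array([76.1, 11.8]), np.float64(89.1)]
keeper 0.21 [173 140 369 293] [ 0.523  -0.1994  0.0444] ztop 0.0553 rect [array([ 502.4, -213.9]), array([125., 129.]), np.float64(89.4)]
keeper_eye 0.64 [307 148 335 294] [ 0.5569 -0.2098  0.0556] ztop 0.0624 rect [array([ 557.1, -193.6]), array([76.1, 11.8]), np.float64(89.1)]
pin_block 0.59 [258 359 297 392] [ 0.502  -0.4045  0.0248] ztop 0.039 rect [array([ 495.2, -405.2]), array([10.4, 28. ]), np.float64(57.2)]
pin_block 0.41 [289 187 354 252] [ 0.5489 -0.2122  0.0462] ztop 0.0472 rect [array([ 557.2, -213.1]), array([51.5, 55.1]), np.float64(87.3)]
```

View pics/w10.png

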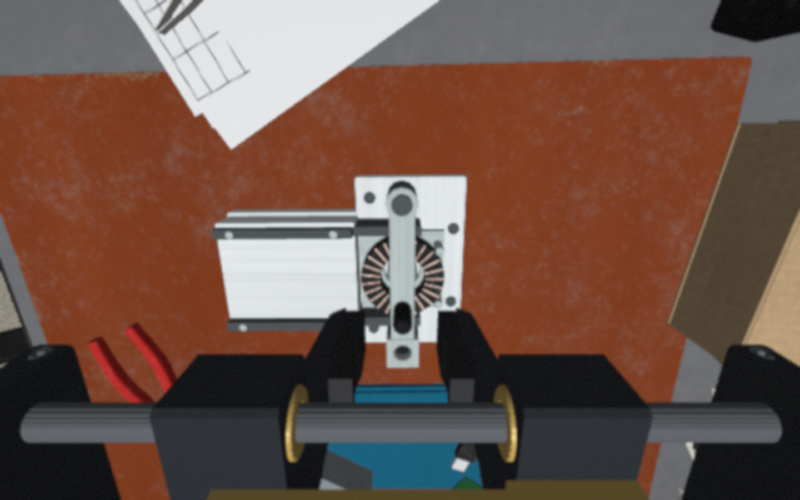

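{"api": "carry_out", "payload": {
  "motion": [-5.4,-1.3,0,0,0,0,-5.4,-1.3,0,0,0,0,-5.4,-1.3,0,0,0,0,-5.4,-1.3,0,0,0,0,-5.4,-1.3,0,0,0,0,0,0,0,0,0,0,0,0,0,0,0,0]
}}

```text
clock: 16.8
tool_pos: [0.4825, -0.4692, 0.2061]
eef_rot: [0.718, 0.697, 0.0, -0.001]
contact_force: [0.1, 1.4, 0.3]
opening: 0.341
```

```bash
python3 look.py w11 lock_pin pin_block
python3 - <<'E'
from h import *
st()
w=np.load("w11.npz")["w"]; z=w[...,2]
k=(z>.068)&(z<.076)&(np.hypot(w[...,0]-.49,w[...,1]+.4235)<.02); q=w[k]
print("pin head",len(q),np.median(q,0).round(4),cv2.minEnclosingCircle((q[:,:2]*1000).astype(np.float32)))
w=np.load("w10.npz")["w"]; z=w[...,2]
k=(z>.053)&(z<.058)&(abs(w[...,0]-.556)<.02)&(w[...,1]<-.25)&(w[...,1]>-.285); q=w[k]
print("eye",len(q),cv2.minAreaRect((q[:,:2]*1000).astype(np.float32)))
c=np.median(q[:,0]); goto([.4897,-.4235,.111],YAW+np.pi/2)
E
```

```text
16.8 [ 0.4825 -0.4692  0.2061] [ 7.175e-01  6.965e-01  4.000e-04 -6.000e-04]
lock_pin 0.88 [314 137 338 164] [ 0.4893 -0.4218  0.0704] ztop 0.0719 rect [array([ 489.4, -424. ]), array([13.2, 12.6]), np.float64(88.8)]
pin_block 0.84 [283 100 371 190] [ 0.4895 -0.4224  0.0395] ztop 0.0405 rect [array([ 489.6, -424.4]), array([46.2, 56.4]), np.float64(56.6)]
16.95 TCP fix mm [ -67.7 -255.2  202.2] tip z 138.2 rot [ 7.0000e-04 -1.2000e-03  1.5447e+00] F [ 0.3 -0.3  0.6] 29.967165716487063
pin head 326 [ 0.4894 -0.4237  0.0711] ((489.5401611328125, -424.0579528808594), 7.242000102996826)
eye 551 ((555.5910034179688, -263.5130920410156), (26.963438034057617, 21.563962936401367), 89.33760070800781)
turn [ 0.0003 -0.0012 -0.0051] shift_in_new_axes_cm [4.42 0.5  9.57] shift_in_cur_axes [4.41 0.47 9.57]
```

View pics/w11.png

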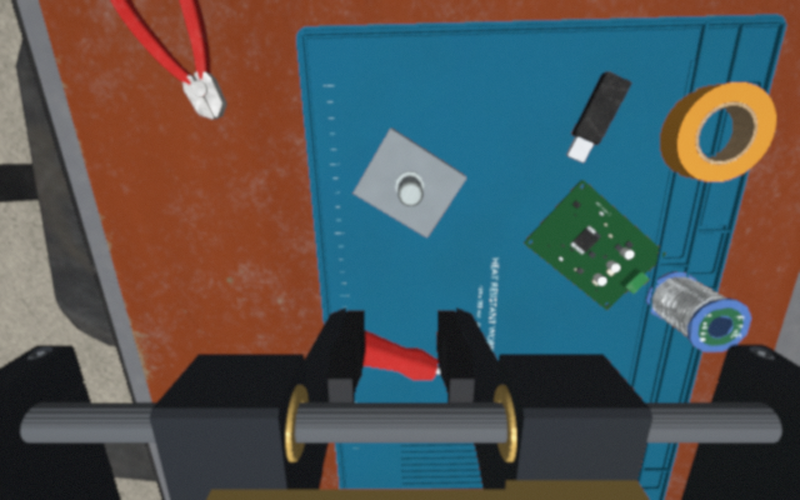

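{"api": "carry_out", "payload": {
  "motion": [4.37,0.47,0,0,0,-0.005,0,0,4.5,0,0,0,0,0,3,0,0,0,0,0,1.5,0,0,0,0,0,0.5,0,0,0,0,0,0,0,0,0]
}}

```text
clock: 17.7
tool_pos: [0.4894, -0.426, 0.1123]
eef_rot: [0.715, 0.699, 0.0, 0.001]
contact_force: [0.2, 0.4, 0.9]
opening: 0.34
```

{"api": "carry_out", "payload": {
  "motion": [0,0,0,0,0,0,0,0,0,0,0,0,0,0,0,0,0,0],
  "hand": 0.8,
  "grip_force": 25
}}

```text
clock: 18.08
tool_pos: [0.4891, -0.4263, 0.1125]
eef_rot: [0.716, 0.698, 0.0, 0.001]
contact_force: [-0.2, -0.0, 4.8]
opening: 0.147
```

```bash
python3 -c "
from h import *
s=monitor.get_state();print(s['tool_pos'],s['eef_rot'],s['moment']);st()"
```

```text
[ 0.48913996 -0.42629188  0.1125482 ] [7.15618400e-01 6.98491006e-01 7.43915889e-05 7.84150904e-04] [ 0.00548764 -0.02273807 -0.01988923]
18.075 TCP fix mm [ -63.2 -213.8  108. ] tip z 44.0 rot [-1.7000e-03 -2.0000e-04  1.5466e+00] F [-0.2 -0.   4.8] 12.952031884177904
```

{"api": "carry_out", "payload": {
  "motion": [0,0,-1.5,0,0,0,0,0,-2.5,0,0,0,0,0,-2.5,0,0,0,0,0,0,0,0,0,0,0,0,0,0,0]
}}

```text
clock: 18.7
tool_pos: [0.4882, -0.4258, 0.1762]
eef_rot: [0.716, 0.699, -0.0, -0.0]
contact_force: [-0.2, -0.6, -1.0]
opening: 0.144
```

```bash
python3 look.py w12 lock_pin
python3 - <<'E'
from h import *
st()
s=monitor.get_state(); w=np.load("w12.npz")["w"]
Rc=R.from_quat(s["eef_rot"]); t=Rc.inv().apply((w.reshape(-1,3)-s["tool_pos"])).reshape(w.shape)
k=(abs(t[...,0])<.02)&(abs(t[...,1])<.009)&(t[...,2]>.03)&(t[...,2]<.11); q=t[k]*1000
print(len(q)); 
if len(q): print(np.percentile(q,[1,25,50,75,99],axis=0).round(1)); top=q[q[:,2]<np.percentile(q[:,2],30)+2]; print("head top",top[:,0].min(),top[:,0].max(),top[:,1].min(),top[:,1].max(),np.median(top[:,2]))
c=np.load("w12.npz")["f"]; save("w12c.png",c[220:340,240:400],4)
E
```

```text
18.7 [ 0.4882 -0.4258  0.1762] [ 7.155e-01  6.986e-01 -2.000e-04 -5.000e-04]
lock_pin 0.77 [306 229 335 299] [ 0.4886 -0.4187  0.1266] ztop 0.1352 rect [array([ 488.6, -422.7]), array([13.1, 13.1]), np.float64(60.8)]
18.8 TCP fix mm [ -64.3 -213.1  171. ] tip z 107.0 rot [2.2000e-03 6.0000e-04 1.5469e+00] F [ 0.1  0.2 -0.6] 13.382441372671176
2156
[[-6.8 -8.7 33.2]
 [ 4.1 -4.1 41. ]
 [ 7.1  0.4 45.8]
 [ 8.8  4.3 59.5]
 [10.5  8.7 91.9]]
head top -8.554752737139427 10.118976828418326 -8.954824801743305 8.96717469254046 40.696067264690726
```

View pics/w12c.png

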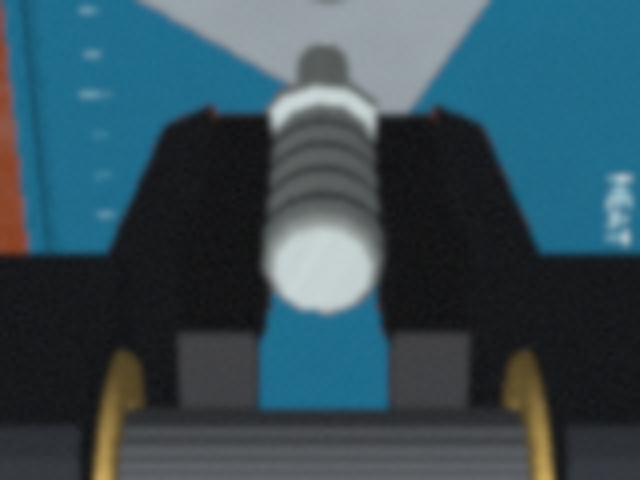

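Run:
```python
from h import *
s=monitor.get_state(); w=np.load("w12.npz")["w"]
t=R.from_quat(s["eef_rot"]).inv().apply((w.reshape(-1,3)-s["tool_pos"]))*1000
for a in range(36,100,4):
    q=t[(abs(t[:,0])<25)&(abs(t[:,1]-.4)<2)&(t[:,2]>=a)&(t[:,2]<a+4)]
    if len(q): print(a,len(q),np.median(q[:,0]).round(1),np.median(q[:,2]).round(1))
q=t[(abs(t[:,2]-40)<1.5)&(abs(t[:,0])<14)&(abs(t[:,1])<6.3)]; print("top",cv2.minAreaRect(q[:,:2].astype(np.float32)))
q=t[(t[:,2]>78)&(t[:,2]<92)&(abs(t[:,0])<12)&(abs(t[:,1])<9)]; print("shank",len(q),np.percentile(q[:,1],[2,50,98]).round(1))
L=wd([0,-52,0]); print("latch",L)
g=L+R.from_euler("z",YAW+np.pi/2).apply([-.0031,.0004,0]); goto([g[0],g[1],.1762],YAW+np.pi/2)
```

```text
36 40 1.7 39.8
40 212 4.3 40.8
44 31 8.8 46.2
48 41 8.8 49.9
52 37 8.7 54.0
56 24 8.8 57.6
60 30 8.9 61.9
64 23 8.6 66.2
68 44 10.1 69.2
72 5 10.6 72.3
80 3 5.7 83.3
84 23 5.6 85.8
88 16 5.7 89.8
92 14 5.7 93.2
top ((2.3637804985046387, 0.5645480155944824), (12.023042678833008, 12.4841947555542), 77.647216796875)
shank 73 [-3.2  0.4  4. ]
latch [ 0.55570808 -0.26588853  0.0045    ]
turn [-0.0018 -0.001  -0.0029] shift_in_new_axes_cm [15.8   6.39 -0.07] shift_in_cur_axes [15.82  6.34 -0.06]
```

{"api": "carry_out", "payload": {
  "motion": [4.0,1.6,0,0,0,0,4.0,1.6,0,0,0,0,4.0,1.6,0,0,0,0,3.93,1.55,0,0,0,0,0,0,0,0,0,-0.003,0,0,0,0,0,0]
}}

```text
clock: 19.55
tool_pos: [0.5553, -0.2689, 0.1758]
eef_rot: [0.715, 0.7, -0.001, -0.0]
contact_force: [-0.9, -0.9, -0.8]
opening: 0.15
```

```bash
cat > off.py <<'E'
from h import *
st(); L=wd([0,-52,0]); g=L+R.from_euler("z",YAW+np.pi/2).apply([-.0018,.0004,0]); goto([g[0],g[1],.0045+.025+.0983],YAW+np.pi/2)
E
python3 off.py; python3 look.py w13 lock_pin
python3 - <<'E'
from h import *
s=monitor.get_state(); w=np.load("w13.npz")["w"]; z=w[...,2]
k=(z>.053)&(z<.058)&(abs(w[...,0]-.556)<.02)&(w[...,1]<-.25)&(w[...,1]>-.285); q=w[k]
print(len(q),(np.percentile(q[:,:2],[.5,50,99.5],axis=0)*1000).round(1))
c=np.load("w13.npz")["f"]; save("w13c.png",c[180:330,220:420],4)
E
```

```text
19.55 TCP fix mm [ -0.3 -55.  171.3] tip z 107.30000000000001 rot [1.0000e-03 2.0000e-03 1.5496e+00] F [-0.9 -0.9 -0.8] 13.211740792292849
turn [-0.0019  0.0007 -0.0002] shift_in_new_axes_cm [ 0.12 -0.01  4.8 ] shift_in_cur_axes [ 0.13 -0.    4.8 ]
19.55 [ 0.5553 -0.2689  0.1758] [ 7.146e-01  6.996e-01 -9.000e-04 -4.000e-04]
lock_pin 0.63 [306 231 335 301] [ 0.5557 -0.262   0.1263] ztop 0.1349 rect [array([ 555.8, -266.2]), array([14.2, 13.4]), np.float64(89.5)]
862 [[ 545.1 -276.5]
 [ 556.2 -261.3]
 [ 567.  -250.3]]
```

View pics/w13c.png

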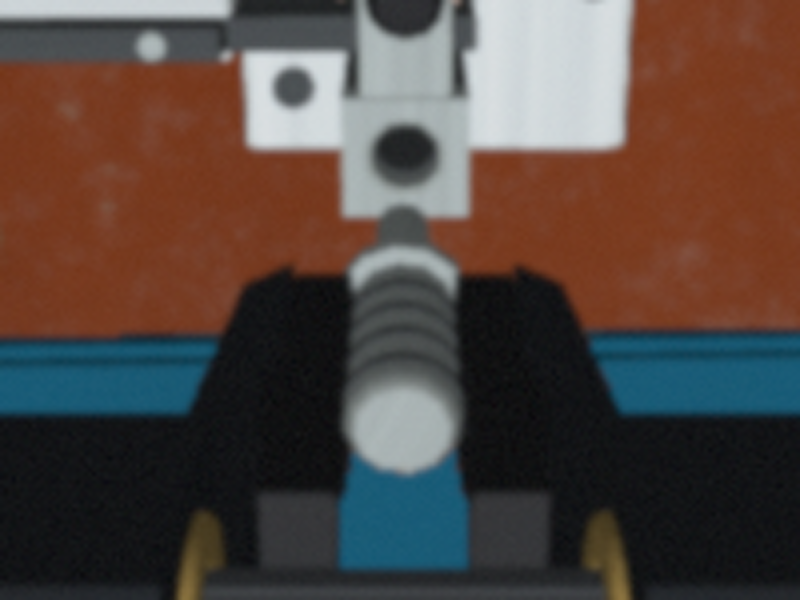

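{"api": "carry_out", "payload": {
  "motion": [0.13,0,1.5,-0.002,0,0,0,0,1.0,0,0,0,0,0,0.6,0,0,0,0,0,0.5,0,0,0,0,0,0,0,0,0]
}}

```text
clock: 20.27
tool_pos: [0.556, -0.2668, 0.1403]
eef_rot: [0.714, 0.7, 0.001, 0.0]
contact_force: [-0.8, -0.0, -0.0]
opening: 0.149
```

```bash
python3 off.py
```

```text
20.275 TCP fix mm [  0.3 -52.9 135.8] tip z 71.80000000000001 rot [-1.1000e-03 -1.3000e-03  1.5499e+00] F [-0.8 -0.  -0. ] 13.076389772171416
turn [ 0.0015 -0.0001  0.0002] shift_in_new_axes_cm [-0.09 -0.07  1.25] shift_in_cur_axes [-0.09 -0.07  1.25]
```

{"api": "carry_out", "payload": {
  "motion": [-0.05,-0.04,0.3,0,0,0,0,0,0.4,0,0,0,0,0,0.3,0,0,0,0,0,0.2,0,0,0,0,0,0,0,0,0]
}}

```text
clock: 20.9
tool_pos: [0.5558, -0.2674, 0.1286]
eef_rot: [0.714, 0.7, 0.001, 0.001]
contact_force: [0.2, -0.1, -0.2]
opening: 0.149
```

```bash
python3 off.py
```

```text
20.9 TCP fix mm [  0.2 -53.5 124.1] tip z 60.099999999999994 rot [-0.0017 -0.0016  1.5498] F [ 0.2 -0.1 -0.2] 13.119282437913103
turn [0.0022 0.     0.    ] shift_in_new_axes_cm [-0.03 -0.06  0.08] shift_in_cur_axes [-0.03 -0.06  0.08]
```

{"api": "carry_out", "payload": {
  "motion": [0,0,0.1,0,0,0,0,0,0.1,0,0,0,0,0,0,0,0,0]
}}

```text
clock: 21.28
tool_pos: [0.5569, -0.2674, 0.1282]
eef_rot: [0.714, 0.7, 0.001, 0.002]
contact_force: [-1.2, -0.1, 9.0]
opening: 0.149
```

```bash
python3 off.py
```

```text
21.275 TCP fix mm [  1.2 -53.5 123.7] tip z 59.7 rot [-0.0044 -0.0031  1.5501] F [-1.2 -0.1  9. ] 13.150245810824645
turn [0.0048 0.0008 0.0003] shift_in_new_axes_cm [-0.03 -0.16  0.04] shift_in_cur_axes [-0.03 -0.16  0.04]
```

{"api": "carry_out", "payload": {
  "motion": [0,0,0,0,0,0,0,0,0,0,0,0,0,0,0,0,0,0,0,0,-3,0,0,0,0,0,-4,0,0,0,-5,0,-3,0,0,0,0,0,0,0,0,0,0,0,0,0,0,0],
  "hand": 3.5
}}

```text
clock: 22.28
tool_pos: [0.554, -0.3171, 0.2261]
eef_rot: [0.715, 0.699, 0.001, 0.0]
contact_force: [0.2, -0.4, -0.1]
opening: 0.399
```

```bash
python3 -c "
from h import *
st()"; python3 look.py w14 lock_pin core keeper load_plate
python3 - <<'E'
from h import *
d=np.load("w14.npz"); w=d["w"]; z=w[...,2]
k=(np.hypot(w[...,0]-.5557,w[...,1]+.266)<.012)&(z>.075); q=w[k]; print("head top z fix",np.percentile(z[k],90)*1000-4.5,"exp 83",cv2.minEnclosingCircle((q[:,:2]*1000).astype(np.float32)))
save("w14c.png",d["f"][100:300,200:440],3.2)
E
```

```text
22.275 TCP fix mm [  -0.6 -103.2  221.6] tip z 157.6 rot [-4.0000e-04 -1.6000e-03  1.5493e+00] F [ 0.2 -0.4 -0.1] 35.07537922773358
22.275 [ 0.554  -0.3171  0.2261] [7.146e-01 6.995e-01 7.000e-04 2.000e-04]
lock_pin 0.85 [310 127 334 154] [ 0.5575 -0.263   0.0863] ztop 0.0879 rect [array([ 557.5, -264.9]), array([13.3, 12.7]), np.float64(89.1)]
core 0.89 [285  28 357 109] [ 0.5486 -0.2128  0.0464] ztop 0.0474 rect [array([ 556.7, -214.5]), array([51.2, 54.8]), np.float64(89.4)]
core 0.35 [283  29 357 107] [ 0.5442 -0.2121  0.0315] ztop 0.0325 rect [array([ 556.8, -213.6]), array([57.1, 58.2]), np.float64(89.0)]
keeper 0.8 [309   4 335 151] [ 0.5575 -0.2133  0.0556] ztop 0.0571 rect [array([ 556.9, -223. ]), array([ 21. , 106.6]), np.float64(0.8)]
load_plate 0.81 [282  29 359 107] [ 0.5444 -0.2153  0.0315] ztop 0.0328 rect [array([ 556.9, -214. ]), array([57.9, 58. ]), np.float64(89.1)]
head top z fix 83.58840338579544 exp 83 ((557.5328979492188, -265.1714782714844), 7.311777114868164)
```

View pics/w14c.png

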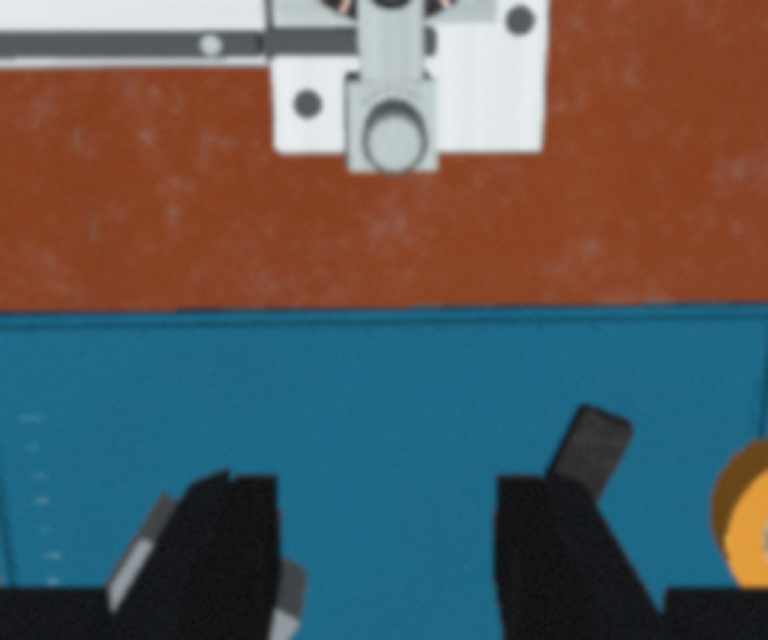

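Run:
```python
from h import *
for n in("w13","w14"):
    w=np.load(n+".npz")["w"]; z=w[...,2]
    k=(z>.0535)&(z<.0575)&(abs(w[...,0]-.556)<.02)&(w[...,1]<-.235)&(w[...,1]>-.285)
    q=(R.from_euler("z",-YAW).apply(w[k]-F)*1000)
    for a in(-62,-58,-54,-50,-46,-40,-36,-32,-28,-24):
        b=q[(q[:,1]>=a)&(q[:,1]<a+3)]
        if len(b): print(n,a,b[:,0].min().round(1),b[:,0].max().round(1))
s=snapshot("top"); w=cloud(s)
for t in("usb_stick","board"):
    d=finder.masks_of(s,t)[0]; print(t,d["p"],np.nanmedian(w[d["pixels"]],0).round(3))
```

```text
w13 -62 -10.3 10.7
w13 -58 -10.2 10.7
w13 -54 -10.2 10.6
w13 -50 -10.8 10.6
w13 -46 -10.7 11.2
w13 -40 -7.2 7.7
w13 -36 -7.2 7.7
w13 -32 -7.9 7.6
w13 -28 -7.8 7.6
w13 -24 -7.7 7.5
w14 -62 -9.2 12.5
w14 -58 -9.1 12.5
w14 -54 -9.1 12.4
w14 -50 -9.0 12.3
w14 -46 -9.0 12.3
w14 -40 -6.6 9.1
w14 -36 -6.5 9.0
w14 -32 -6.5 9.0
w14 -28 -6.4 9.0
w14 -24 -6.4 8.9
usb_stick 0.74 [ 0.555 -0.213  0.057]Traceback (most recent call last):
  File "<stdin>", line 11, in <module>
IndexError: list index out of range
```

```bash
python3 -c "
from h import *
print(workorder.finish_job())"
```

```text
the job is handed in; nothing more can be done
None
```

I handed the job in at about 22 s of robot time, and my last checks show it done in the order asked. I pushed the larger core along the deck to the stop pins without lifting it. I then pressed it and the load plate down until they stopped, swung the keeper shut by its knob, and put the pin through the eye into the latch post and let go.

**Last checks:**
- **Core and plate:** the core top read about 43 mm and the plate 27 to 28 mm in the fixture frame, which matches fully down. The core was centred to within about 1 mm.
- **Pin:** the collar took 9 N before I let go. The head top read 83.6 mm against 83 mm expected for fully home. The gripper is clear of everything.

**Less certain:**
- **Keeper:** the final view shows it about 1 to 1.5 mm (0.01 to 0.015 rad) off the view before the pin went in. That is within the pin's play and partly camera error, so I left it.
- **USB stick and board:** my last check of these from the top camera failed because the arm blocked the view. The final wrist picture shows the USB stick with nothing disturbed around it. The board was not in that picture, and I never brought the gripper down over it.

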